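Free and take the top tray from a clamped nest

ROBOT

A 6-joint arm with a two-finger parallel gripper is mounted at the origin on the work surface. World frame = base frame: x ahead of the robot, y to its left, z up, the work surface at z = 0. Lengths are in m, angles in rad, forces in N, time in s.
With the tool pointing down it reaches from about 0.25 to 0.775 m from the base axis. Payload 4 kg.
Tool frame: the origin (TCP) lies midway between the tips of the shut fingers; the grasp point (between the pads) lies 19 mm behind it (robot.pinch_z is the z of the grasp point in the tool frame, in m); z points along the fingers, y is the direction in which the jaws open and shut (so a half turn about z gives the same grasp; the last joint's range is limited). The gripper opens to 94 mm and grips with 3 to 60 N. Pads are 16 mm wide; open, the fingers measure 119 mm over their backs; the gripper's body (75 mm by 177 mm) begins 78 mm behind the grasp point.
Start: joints at [1.156, 0.087, 1.371, -0, 1.684, -0.103], TCP at [0.169, 0.523, 0.206] pointing down, gripper open.
Joint ranges: [-3.1, 3.1], [-0.76, 2.03], [0.27, 2.55], [-1.08, 4.22], [0.17, 2.65], [-2.57, 2.57]. Speed limits (rad/s): [2.79, 2.79, 3.14, 3.14, 3.14, 3.14].

INTERFACE

Orientations are given as [roll, pitch, yaw] about the fixed x, y, z axes, in that order (R = Rz(yaw) Ry(pitch) Rx(roll)).
In Python, from station import robot gives the robot as it stands. The module is installed in compiled form; this text tells all that it offers.
- The arm moves only by the tool move_arm, never from a script. Its argument "commands" is a list that holds one entry, the list of rows, each a list of 4 numbers: the shift along the tool's x, y, z in m, then the turn about the tool's z in rad. In form: [[[tx, ty, tz, twist], ...]]. A call has exactly 8 rows; each row is the pose to reach, as a shift and turn from the pose commanded when the call began, along the tool's axes at that moment; what a row does not reach only later rows make up. A row lasts 1/8 s, in which the tool goes at most 62.5 mm and 10.7 degrees, less where a joint would pass 70% of its speed; a pose out of reach is approached as far as the arm can. A call with a gripper value outside its range is refused whole. "hand" is the closure, from -1 (fully open) to 1 (shut), so that 0 is half open, set as the call begins (left out, the last holds). The fingers move at their own pace and stop on an object; "newtons" is the grip in N (left out, the last holds). Time passes only in rows, so rows that repeat a pose let the fingers close, or fill a call up. It gives the time, the measured TCP pose, the force and the opening at its end, in the units of the state.
- robot.read_state(): the state, without advancing time (a new reading comes with each control period).
- robot.get_image(name): name is "side" or "top"; returns the picture (420x560x3 uint8, red, green, blue); there is no depth.
- robot.camera_model(name): a dict with "fx", "fy", "cx", "cy" (pixels), "dist_coeffs" ([k1, k2, p1, p2, k3] as OpenCV has them; the pictures are not rectified), "rvec" (rotation vector, rad) and "tvec" (3), from world to camera coordinates, as OpenCV has them. Camera axes: x right, y down, z forward; pixel columns grow to the right and rows downward; lengths in m; the calibration is good to about 2 mm. A picture is of the moment at which its call begins. camera_model takes no time and is no camera call.
- robot.sign_off(): hands the job in, once; it reports no verdict.
Trained networks look in the newest picture that a camera, given by its name, has taken for a name from the list of things; names that differ only in an ending like _2 or _b are one class to them, and where a whole thing is asked for, a point or a joint stands for the part that bears it (a point fixed in the world has none). Each returns a list of dicts, best first, with "score" (0 to 1); they miss things now and then, are a little off and sometimes report something else, mostly with a low value. They report only what shows in the picture. A call takes as long as a camera call. They do not tell look-alikes from the thing itself.
- robot.silhouettes(query, camera): "mask" (420x560 bool, what is visible of it).
- robot.pinpoint(query, camera): "location" ([x, y, z] in m, in world coordinates, good to about 4 mm: a listed point, or the origin of a listed thing).
The state is a dict: "time": time; "qpos": joint angles; "qvel": joint speeds; "effort": joint torques, N m; "position": TCP position; "ee_rot": TCP orientation; "wrist_force": force on the tool from outside, world axes, zero at the start; "torque": the same for the moment, N m; "finger_gap": opening from 0.0 (shut) to 1.0 (fully open).
Only numpy, scipy, OpenCV 4.12 (cv2) and the standard library are available. Lean on these libraries where they do the work, as an engineer would, in place of code of your own. Each camera call takes 0.05 s, during which the arm holds its last target. There are 200 camera calls.

TASK

The aluminium parts trays on the sloping stand are nested tightly and held down by a ratchet clamp: lift the clamp's pawl, slide the clamp all the way back up the slope, draw off the top tray alone without pulling up the one beneath it, and set it down gently, upright, in the middle of the white card. Leave the clamp back, the other two trays nested in the stand and everything else on the bench where it is.

Things in the scene. Friction and masses are not known exactly. Their poses are not given: they have to be found in the camera images.
- cradle: Sloping top of a plywood stand fixed to the bench. Origin: centre of the tray pocket's floor. z: the stacking axis, square to the slope, leaning 0.5 rad (28.6 degrees) from vertical towards the robot; x runs up the slope, y across. Pocket walls are 26 mm high, the cradle is 66 mm wide, its floor runs from x = -60 to 185 mm. Stand and card may swap sides.
- tray_top: Top one of three equal aluminium trays, 96 (x) by 54 (y) by 30 mm, about 120 g. Origin: centre of its underside, z out of its mouth. Upper 15 mm: a straight band, walls 3 mm, 14 mm deep inside; the solid foot below it, 88 by 46, nests in the tray beneath, 1 mm play a side. Only bands show; a grip over 15 mm below the rim takes two trays. Starts 32 mm up the cradle's z, under the clamp's lip.
- tray_mid: The next tray, the same; starts 16 mm above the cradle's origin along its z, and must stay there.
- tray_low: The lowest tray, the same; origin at the cradle's origin; stays in the pocket.
- clamp (a joint): Slide of the steel clamp head on its toothed rail, along cradle +x: 0 = clamping, 0.040 m = back at its stop. At 0 its column, 36 mm wide, fills cradle x = 62 to 82 mm; a lip (64 to 73 mm above the floor) reaches forward to x = 32 mm, 2 mm above the top tray's rim, covering 16 mm of it. About 4 N of friction; it stays where left.
- pawl (a joint): Hinge of the pawl behind the clamp head: 0 = down, tooth in the rail, head locked. Grows as its rear end is lifted; clear of the teeth from about 0.15 rad (limit 0.7). A weak spring (under 0.1 N m) and its weight close it, so hold it up while pulling the head back. Axis along cradle y, 40 mm down the slope (x) from point pawl_fin and 38 mm below it (z) when down.
- pawl_fin (a point): Point to pinch on the pawl's upright steel fin; moves with pawl and clamp. The fin is 10 mm thick (cradle y), 24 mm long (cradle x), 46 mm high; the point is in its middle, 12 mm below its top edge and (pawl down) 60 mm above the cradle's floor. Free space of 60 mm to both sides.
- card: White card lying fixed on the cutting mat, 130 mm (x) by 150 mm (y), 2 mm thick. Origin: centre of its underside (3 mm above the bench top); its upper face is 2 mm above that.
- tape_roll: Bystander: roll of black tape, 84 mm across, 48 mm high; origin under its centre.
- tumbler: Bystander: glass tumbler, 72 mm across, 100 mm high; origin under its centre.
- paint_jar: Bystander: small amber jar, 36 mm across, 55 mm high; origin under its centre.
- pencil: Bystander: red carpenter's pencil, 150 mm long (x), 8 mm thick; origin under its middle.
- casting: Bystander: small cast planter, 50 by 30 by 18 mm; origin under its centre.
- glue_bottle: Bystander: white glue bottle, 44 mm across, 120 mm high; origin under its centre.
- brush: Bystander: brush lying flat, about 200 mm long along its x.
Not all that is in view belongs to the job. Leave any yellow look-alike of the card alone.

How it is judged:
On the way, in this order (a step that is already met when the one before it is completed fails the run):
1. the clamp is slid back (at least 34 mm) with the top tray still in the nest (value of joint clamp above 0.034 m and z of tray_top in the frame of cradle below 0.036 m), for 0.1 s.
2. the top tray is drawn clear of the nest, the second tray staying home (z of tray_top in the frame of cradle above 0.052 m and z of tray_mid in the frame of cradle below 0.019 m), for 0.1 s.
At the end, for the whole second after the job is handed in: The clamp is at least 34 mm back; the top tray stands upright (within 0.06 rad) and at rest flat on the card, its centre within 25 mm of the card's centre; the other two trays sit home in the cradle (within 3 mm along the stacking axis) (value of joint clamp above 0.034 m and horizontal distance between tray_top and card below 0.025 m and angle between tray_top's own z axis and vertical below 0.06 rad and z of tray_top in the frame of card between 0 and 0.005 m and linear speed of tray_top below 0.02 m/s and z of tray_mid in the frame of cradle between 0.013 and 0.019 m and z of tray_low in the frame of cradle between -0.003 and 0.003 m); the robot touches nothing.
It fails at once if the second or third tray is pulled up more than 5 mm out of its place (z of tray_mid in the frame of cradle above 0.021 m or z of tray_low in the frame of cradle above 0.005 m).
It fails at once if the top tray is dropped or thrown (faster than 0.5 m/s while out of the fingers) (linear speed of tray_top above 0.5 m/s and contact force between the fingers and tray_top below 0.01 N).
It fails at once if a bystander is moved by more than 30 mm (distance of any of tape_roll, tumbler, paint_jar, pencil, casting, glue_bottle, brush from where it was at the start of the episode above 0.03 m).
It also fails if it takes over 48 s, if anything falls off the work surface, if the arm or the gripper's body presses on something with over 40 N, if the wrist force passes 120 N, or if a joint passes its speed limit or range.

## Working session

There is one attempt and no reset: what is moved stays moved. The work goes in short steps, Python scripts to look and compute and a tool call to move; the robot and the scene stay as the last step left them, time stands still between calls to the robot, and variables do not carry over. Pictures are saved under pics/ and viewed, about 8 in all and at most 12, crops included, and the job is handed in when it is done.

Besides the shell and the picture viewer there is one more tool, called after "Emit:" as name(argument=value, ...) on one line, values as JSON. move_arm: Moves the arm, as the interface text tells. Its arguments: {"type":"object","properties":{"commands":{"type":"array","items":{"type":"array","items":{"type":"array","items":{"type":"number"}}}},"hand":{"type":"number"},"newtons":{"type":"number"}},"required":["commands"]}

```bash
mkdir -p pics; python3 - <<'E'
from station import robot
import cv2,numpy as np
for c in("side","top"):
    im=robot.get_image(c); cv2.imwrite(f"pics/{c}0.png",im[:,:,::-1])
    m=robot.camera_model(c); R=cv2.Rodrigues(np.array(m["rvec"],float))[0]
    print(c,-R.T@np.array(m["tvec"]).ravel(),R[2])
    for q in("cradle","tray_top","tray_mid","pawl_fin","card","clamp","tape_roll","tumbler","glue_bottle"):
        try: print(q,[(round(d["score"],2),np.round(d["location"],4).tolist()) for d in robot.pinpoint(q,c)[:3]])
        except Exception as e: print(q,e)
print(robot.read_state(),robot.pinch_z)
E
```

```text
side [ 0.08335059 -0.65069206  0.77207547] [ 0.42479233  0.62777271 -0.65226751]
cradle [(0.66, [0.5245, 0.1767, 0.0548])]
tray_top [(0.95, [0.5099, 0.1727, 0.0784]), (0.48, [0.7479, 0.001, 0.0067]), (0.35, [0.5828, 0.3888, 0.0016])]
tray_mid [(0.56, [0.518, 0.1771, 0.0688]), (0.23, [0.745, 0.0039, 0.0053])]
pawl_fin []
card [(0.93, [0.5433, -0.1826, 0.0005])]
clamp it knows: brush, card, casting, cradle, glue_bottle, paint_jar, pawl_fin, pencil, tape_roll, tray_low, tray_mid, tray_top, tumbler
tape_roll [(0.94, [0.7457, 0.001, 0.0042])]
tumbler [(0.67, [0.569, -0.4109, -0.0007])]
glue_bottle [(0.76, [0.4928, 0.4072, 0.0025]), (0.64, [0.5239, 0.1738, 0.0566])]
top [ 0.23065363 -0.03234202  1.59042179] [ 0.18251059  0.02173261 -0.98296367]
cradle [(0.62, [0.5278, 0.1795, 0.0556])]
tray_top [(0.68, [0.5132, 0.1757, 0.0811])]
tray_mid []
pawl_fin [(0.5, [0.6102, 0.1773, 0.1697]), (0.19, [0.4993, 0.4122, -0.0024])]
card [(0.66, [0.5443, -0.1801, 0.0038]), (0.64, [0.2749, -0.4699, -0.0007])]
clamp it knows: brush, card, casting, cradle, glue_bottle, paint_jar, pawl_fin, pencil, tape_roll,
[... 181 characters left out ...]
6, [0.4974, 0.4106, 0.0015])]
{'time': 0.9, 'qpos': array([ 1.15588328e+00,  8.71976402e-02,  1.37069470e+00, -3.18354684e-05,
        1.68362726e+00, -1.03067585e-01]), 'qvel': array([5.14624519e-05, 1.16589786e-04, 7.30929301e-04, 2.64520229e-04,
       2.28515177e-03, 2.92979595e-05]), 'effort': array([ 7.66668727e-04, -3.40021884e+01, -3.02605712e+01,  7.20716477e-02,
        2.34387070e-02, -3.60621016e-05]), 'position': array([0.16875058, 0.52348255, 0.20550986]), 'ee_rot': array([3.14152325e+00, 3.89807532e-05, 2.82974360e+00]), 'wrist_force': array([ 0.17889951, -0.20326178, -0.63318692]), 'torque': array([0.00799304, 0.03784603, 0.00274036]), 'finger_gap': 1.000048389165112} -0.0188
```

```bash
python3 - <<'E'
import cv2
a=cv2.imread("pics/side0.png");b=cv2.imread("pics/top0.png")
cv2.imwrite("pics/both0.png",cv2.resize(cv2.hconcat([a,b]),(800,300),interpolation=cv2.INTER_AREA))
E
```

```text
(no output)
```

View pics/side0.png

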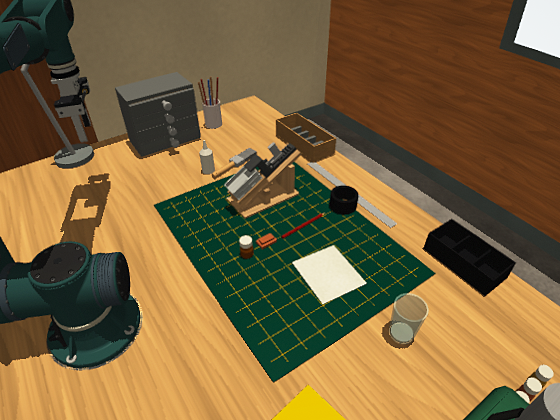

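View pics/top0.png

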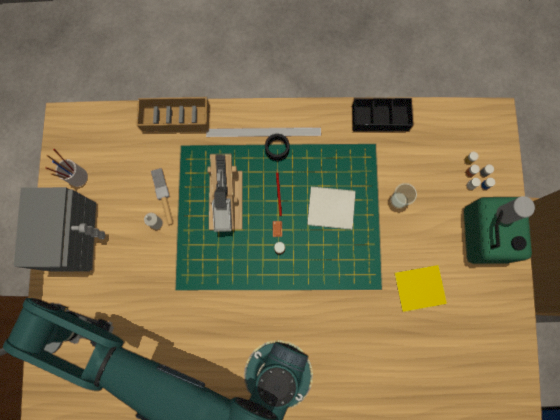

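The white card is at top (331,208) and side (330,274). The yellow sheet at top (420,288) and side (310,405) is the look-alike, so the white one is the card. The stand is on the left at top (224,193) and side (265,183). Next I'll overlay the cradle model on enlarged crops to get its yaw.

```bash
cat > h.py <<'E'
import cv2,numpy as np
from scipy.spatial.transform import Rotation as Rt
def proj(m,P):
    return cv2.projectPoints(np.array(P,float).reshape(-1,1,3),np.array(m["rvec"],float),np.array(m["tvec"],float),np.array([[m["fx"],0,m["cx"]],[0,m["fy"],m["cy"]],[0,0,1]]),np.array(m["dist_coeffs"],float))[0].reshape(-1,2)
def cr(p,o,yaw):   # cradle -> world
    return (Rt.from_euler("z",yaw)*Rt.from_euler("y",-.5)).apply(np.atleast_2d(p))+o
def rect(x0,x1,y,z): return [[x0,-y,z],[x1,-y,z],[x1,y,z],[x0,y,z]]
E
python3 - <<'E'
from station import robot
from h import *
o=np.array([.526,.178,.0552])
S=6
outs=[]
for c,(x0,y0,w,h) in {"side":(222,138,80,82),"top":(200,146,50,95)}.items():
    m=robot.camera_model(c); im=cv2.imread(f"pics/{c}0.png")
    for yaw in(0,):
        cp=cv2.resize(im[y0:y0+h,x0:x0+w],None,fx=S,fy=S,interpolation=cv2.INTER_CUBIC)
        raw=cp.copy()
        for P,col in((rect(-48,48,27,62),(0,255,0)),(rect(-60,185,33,0),(255,0,0)),(rect(116,140,5,72),(0,0,255)),(rect(32,82,18,73),(0,255,255))):
            q=(proj(m,cr(np.array(P)/1e3,o,yaw))-[x0,y0]+.5)*S
            cv2.polylines(cp,[q.astype(int)],True,col,1)
        outs+= [cp]
H=max(i.shape[0] for i in outs)
v=cv2.hconcat([cv2.copyMakeBorder(i,0,H-i.shape[0],0,0,0) for i in outs]); print(v.shape)
cv2.imwrite("pics/ov1.png",v)
# tape: yaw from cradle mask axis in the top view
for q in("cradle",):
    d=robot.silhouettes(q,"top")
    mk=d[0]["mask"]; ys,xs=np.nonzero(mk); print(d[0]["score"],mk.sum(),xs.min(),xs.max(),ys.min(),ys.max(),cv2.minAreaRect(np.c_[xs,ys].astype(np.float32)))
m=robot.camera_model("top")
print(proj(m,cr(np.array(rect(-60,185,33,0))/1e3,o,0)))
E
```

```text
(570, 780, 3)
0.55 1020 211 234 155 225 ((222.32394409179688, 190.3167266845703), (70.36905670166016, 20.38347053527832), 87.0643310546875)
[[233.3660863  227.44269576]
 [230.21134303 154.176684  ]
 [209.37034378 154.42956166]
 [213.48950393 227.55503783]]
```

View pics/ov1.png

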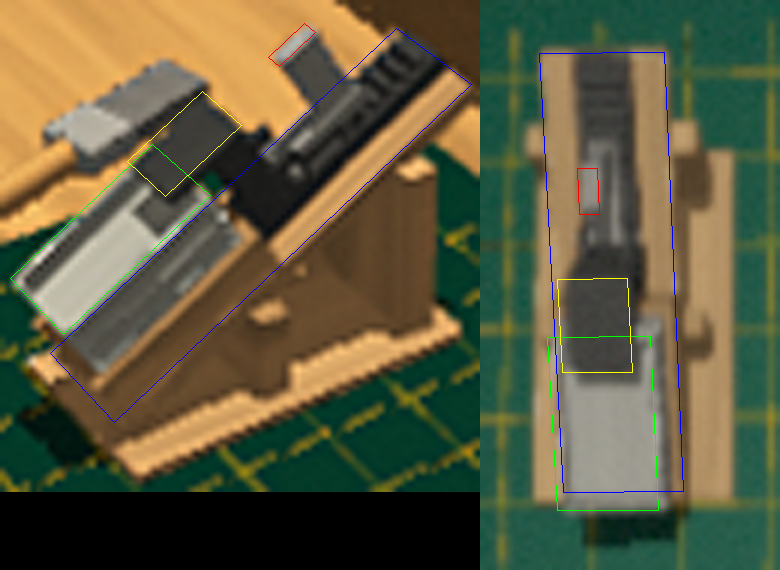

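Overlay: the side crop matches well, with the fin at (293,45) and the tray rim on the green outline. The top crop shows the tray and lip about 3 mm to the right (-y), and the yaw is about 0. I'll use cradle origin ≈ (0.5247, 0.176, 0.0552), which puts the fin at about (0.608, 0.176, 0.169). Now I'll approach above it.

Emit:
move_arm(commands=[[[-0.05,-0.019,-0.025,-0.1],[-0.1,-0.037,-0.025,-0.2],[-0.15,-0.056,-0.025,-0.312],[-0.205,-0.077,-0.025,-0.312],[-0.26,-0.097,-0.025,-0.312],[-0.315,-0.118,-0.025,-0.312],[-0.37,-0.138,-0.025,-0.312],[-0.42,-0.157,-0.025,-0.312]]], hand=0, newtons=25)

```text
time: 1.95
position: [0.5218, 0.2437, 0.2306]
ee_rot: [3.141, 0.0, 3.141]
wrist_force: [0.3, 0.0, -0.5]
finger_gap: 0.497
```

Emit:
move_arm(commands=[[[-0.045,-0.035,0,0],[-0.086,-0.068,0,0],[-0.086,-0.068,0,0],[-0.086,-0.068,0.025,0],[-0.086,-0.068,0.05,0],[-0.086,-0.068,0.065,0],[-0.086,-0.068,0.0745,0],[-0.086,-0.068,0.0745,0]]])

```text
time: 2.95
position: [0.6059, 0.1776, 0.1557]
ee_rot: [3.142, -0.001, -3.141]
wrist_force: [0.8, -0.4, 0.0]
finger_gap: 0.5
```

```bash
python3 - <<'E'
from station import robot
from h import *
print(robot.read_state()["position"],robot.read_state()["wrist_force"])
o=[]
for c,(x0,y0,w,h) in {"side":(222,118,80,92),"top":(190,136,70,92)}.items():
    im=robot.get_image(c)[:,:,::-1]; o.append(cv2.resize(im[y0:y0+h,x0:x0+w],None,fx=5,fy=5,interpolation=cv2.INTER_CUBIC))
cv2.imwrite("pics/f1.png",cv2.hconcat(o))
for c in("side","top"): print([(d["score"],d["location"]) for d in robot.pinpoint("pawl_fin",c)[:2]])
E
```

```text
[0.60589488 0.17757674 0.15570976] [ 0.805909   -0.44699928  0.01952774]
[(0.47, [0.6129, 0.1813, 0.1704])]
[(0.47, [0.6124, 0.1752, 0.1698])]
```

View pics/f1.png

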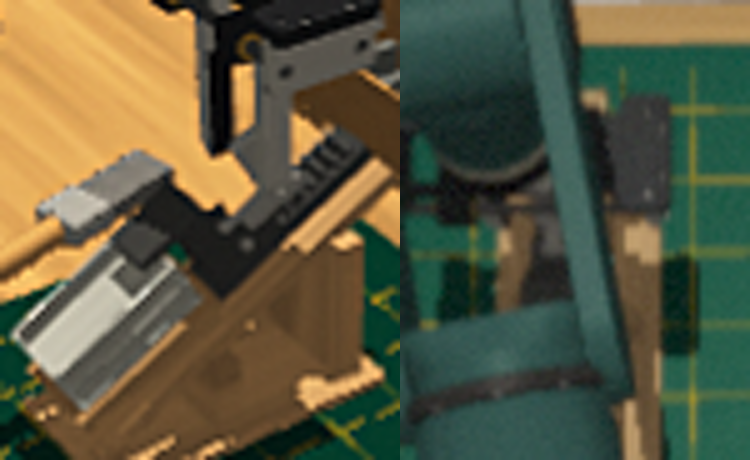

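The side view shows the fingers straddling the fin, with the near finger in front of it at (265,150). The networks put the fin about 6 mm farther in x. I'll shift 5 mm and close.

Emit:
move_arm(commands=[[[-0.005,0,0,0],[-0.005,0,0,0],[-0.005,0,0,0],[-0.005,0,0,0],[-0.005,0,0,0],[-0.005,0,0,0],[-0.005,0,0,0],[-0.005,0,0,0]]], hand=1, newtons=25)

```text
time: 4.15
position: [0.6113, 0.1772, 0.1559]
ee_rot: [-3.142, -0.0, -3.141]
wrist_force: [-0.2, 0.1, 0.4]
finger_gap: 0.106
```

The gap is 10 mm and the forces are near zero, so the fin is pinched. Now I'll swing the pawl up.

Emit:
move_arm(commands=[[[0.003,0,-0.001,0],[0.006,0,-0.0015,0],[0.009,0,-0.002,0],[0.012,0,-0.0025,0],[0.015,0,-0.0025,0],[0.018,0,-0.0025,0],[0.022,0,-0.0025,0],[0.022,0,-0.0025,0]]])

```text
time: 5.15
position: [0.591, 0.177, 0.1594]
ee_rot: [3.141, 0.005, 3.141]
wrist_force: [4.5, 0.2, -1.4]
finger_gap: 0.106
```

Emit:
move_arm(commands=[[[-0.006,0,-0.0033,0],[-0.012,0,-0.0066,0],[-0.018,0,-0.0098,0],[-0.024,0,-0.0131,0],[-0.029,0,-0.0158,0],[-0.034,0,-0.0186,0],[-0.037,0,-0.0202,0],[-0.037,0,-0.0202,0]]])

```text
time: 6.15
position: [0.627, 0.1774, 0.1787]
ee_rot: [3.141, 0.001, -3.141]
wrist_force: [-1.7, 0.8, -6.3]
finger_gap: 0.105
```

```bash
python3 - <<'E'
from station import robot
from h import *
print(robot.read_state()["position"],robot.read_state()["wrist_force"])
o=[]
for c,(x0,y0,w,h) in {"side":(222,118,90,92)}.items():
    im=robot.get_image(c)[:,:,::-1]; o.append(cv2.resize(im[y0:y0+h,x0:x0+w],None,fx=6,fy=6,interpolation=cv2.INTER_CUBIC))
cv2.imwrite("pics/f2.png",cv2.hconcat(o))
E
```

```text
[0.62696041 0.17741364 0.17872155] [-1.66499304  0.84899559 -6.30374371]
```

View pics/f2.png

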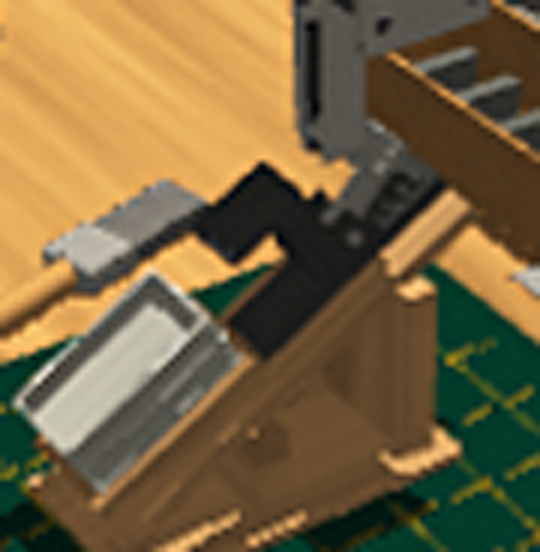

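The side view shows the clamp drawn back and the tray fully uncovered, with the lip front at (220,240). I'll push a little further to make sure it reaches the stop.

Emit:
move_arm(commands=[[[-0.001,0,-0.0005,0],[-0.002,0,-0.001,0],[-0.003,0,-0.0016,0],[-0.004,0,-0.002,0],[-0.005,0,-0.0026,0],[-0.006,0,-0.003,0],[-0.006,0,-0.003,0],[-0.006,0,-0.003,0]]])

```text
time: 7.2
position: [0.6316, 0.1774, 0.1799]
ee_rot: [-3.142, -0.003, -3.141]
wrist_force: [-3.4, 2.5, -21.1]
finger_gap: 0.103
```

The force rose to 21 N, so it is at the stop. Now I'll let go of the fin and back away upwards.

Emit:
move_arm(commands=[[[0,0,0,0],[0,0,0,0],[0,0,0,0],[0,0,0,0],[0,0,-0.02,0],[0,0,-0.05,0],[0,0,-0.075,0],[0,0,-0.075,0]]], hand=0.3)

```text
time: 8.2
position: [0.6336, 0.1774, 0.2601]
ee_rot: [3.14, 0.007, -3.142]
wrist_force: [-0.7, -0.4, 0.7]
finger_gap: 0.352
```

Emit:
move_arm(commands=[[[0.045,0,0,0],[0.09,0,0,0],[0.1336,0,0,0],[0.1336,0,0.04,0],[0.1336,0,0.08,0],[0.1336,0,0.12,0],[0.1336,0,0.145,0],[0.1336,0,0.145,0]]], hand=1)

```text
time: 9.2
position: [0.4961, 0.1765, 0.1078]
ee_rot: [-3.14, -0.007, -3.141]
wrist_force: [0.6, 0.3, -0.3]
finger_gap: 0.005
```

```bash
python3 - <<'E'
from station import robot
from h import *
s=robot.read_state();print(s["position"],s["wrist_force"],s["finger_gap"])
for c in("side","top"):
  robot.get_image(c)
  for q in("tray_top","pawl_fin","cradle"): print(c,q,[(d["score"],np.round(d["location"],4)) for d in robot.pinpoint(q,c)[:2]])
E
```

```text
[0.4961178  0.17653776 0.10780523] [ 0.56789966  0.34706304 -0.29263633] 0.005269380687923415
side tray_top [(0.69, array([0.5138, 0.1761, 0.0811]))]
side pawl_fin [(0.76, array([0.6503, 0.182 , 0.1894])), (0.59, array([0.5163, 0.1747, 0.0705]))]
side cradle [(0.77, array([0.5231, 0.1771, 0.0549]))]
top tray_top [(0.6, array([0.511 , 0.1732, 0.0839]))]
top pawl_fin [(0.65, array([0.646 , 0.1758, 0.1901])), (0.48, array([0.5286, 0.1765, 0.0544]))]
top cradle [(0.95, array([0.5286, 0.1776, 0.0541]))]
```

Emit:
move_arm(commands=[[[0,0,0.001,0],[0,0,0.002,0],[0,0,0.003,0],[0,0,0.004,0],[0,0,0.005,0],[0,0,0.006,0],[0,0,0.007,0],[0,0,0.007,0]]])

```text
time: 10.6
position: [0.4987, 0.1772, 0.1046]
ee_rot: [3.142, -0.0, -3.141]
wrist_force: [-0.0, -0.6, -0.4]
finger_gap: 0.002
```

Emit:
move_arm(commands=[[[0,0,0.001,0],[0,0,0.002,0],[0,0,0.003,0],[0,0,0.004,0],[0,0,0.005,0],[0,0,0.006,0],[0,0,0.006,0],[0,0,0.006,0]]])

```text
time: 11.6
position: [0.499, 0.1773, 0.0992]
ee_rot: [3.141, 0.001, -3.141]
wrist_force: [-1.1, -0.3, 2.6]
finger_gap: 0.003
```

Contact force is (-1.1, 0, 2.6) N, square to the slope, so the top tray's inner floor (cradle z = 48 mm) is located at TCP Z = 0.0992. I'll raise, open, and come down outside the band to Z ≈ 0.101.

Emit:
move_arm(commands=[[[0,0,-0.02,0],[0,0,-0.05,0],[0,0,-0.05,0],[0,0,-0.05,0],[0,0,-0.05,0],[0,0,-0.05,0],[0,0,-0.05,0],[0,0,-0.05,0]]], hand=-0.5)

```text
time: 12.6
position: [0.4987, 0.1772, 0.1485]
ee_rot: [3.142, -0.0, -3.141]
wrist_force: [0.4, -0.7, -0.2]
finger_gap: 0.749
```

Emit:
move_arm(commands=[[[0,0,0.015,0],[0,0,0.03,0],[0,0,0.04,0],[0,0,0.045,0],[0,0,0.0475,0],[0,0,0.0475,0],[0,0,0.0475,0],[0,0,0.0475,0]]])

```text
time: 13.6
position: [0.499, 0.1773, 0.1017]
ee_rot: [3.141, 0.001, -3.141]
wrist_force: [0.5, 0.0, -0.2]
finger_gap: 0.752
```

Emit:
move_arm(commands=[[[0,0,0.0005,0],[0,0,0.0005,0],[0,0,0.0005,0],[0,0,0.0005,0],[0,0,0.0005,0],[0,0,0.0005,0],[0,0,0.0005,0],[0,0,0.0005,0]]], hand=1, newtons=20)

```text
time: 14.6
position: [0.4986, 0.1771, 0.1007]
ee_rot: [-3.141, -0.0, -3.141]
wrist_force: [-0.6, -1.1, 1.7]
finger_gap: 0.572
```

Emit:
move_arm(commands=[[[0.0005,0,-0.0009,0],[0.001,0,-0.0018,0],[0.0015,0,-0.0026,0],[0.0019,0,-0.0035,0],[0.0024,0,-0.0044,0],[0.0029,0,-0.0053,0],[0.0034,0,-0.0061,0],[0.0038,0,-0.007,0]]])

```text
time: 15.6
position: [0.4949, 0.1772, 0.1078]
ee_rot: [3.142, 0.0, -3.141]
wrist_force: [-0.4, -0.4, -0.4]
finger_gap: 0.575
```

```bash
python3 - <<'E'
from station import robot
from h import *
s=robot.read_state();print(s["position"],s["wrist_force"],s["finger_gap"])
im=robot.get_image("side")[:,:,::-1]
x0,y0,w,h=215,138,80,70
cv2.imwrite("pics/f3.png",cv2.resize(im[y0:y0+h,x0:x0+w],None,fx=8,fy=8,interpolation=cv2.INTER_CUBIC))
E
```

```text
[0.49491879 0.17721991 0.10775195] [-0.42036638 -0.36745889 -0.37469483] 0.5748764753307106
```

View pics/f3.png

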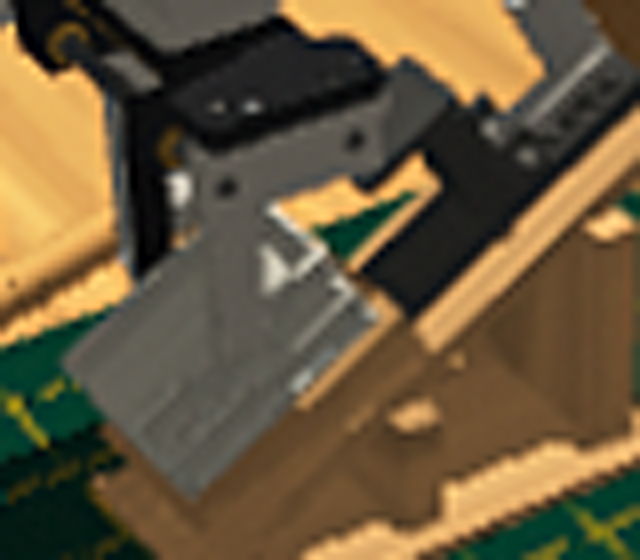

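The tray is held between the fingers and has moved up 8 mm. The forces are small, so a second tray isn't obviously dragging along. I'll keep drawing along the stacking axis.

Emit:
move_arm(commands=[[[0.001,0,-0.002,0],[0.002,0,-0.004,0],[0.0034,0,-0.0062,0],[0.005,0,-0.009,0],[0.0067,0,-0.0123,0],[0.0086,0,-0.0158,0],[0.0106,0,-0.0194,0],[0.012,0,-0.022,0]]])

```text
time: 16.65
position: [0.4829, 0.1773, 0.13]
ee_rot: [3.141, 0.0, -3.141]
wrist_force: [0.3, 0.0, -1.0]
finger_gap: 0.568
```

Emit:
move_arm(commands=[[[0.002,0,-0.007,0],[0.004,0,-0.015,0],[0.006,0,-0.025,0],[0.008,0,-0.035,0],[0.01,0,-0.045,0],[0.01,0,-0.055,0],[0.01,0,-0.055,0],[0.01,0,-0.055,0]]])

```text
time: 17.65
position: [0.4728, 0.1772, 0.1844]
ee_rot: [-3.142, -0.001, -3.141]
wrist_force: [0.1, 0.2, -1.0]
finger_gap: 0.573
```

```bash
python3 - <<'E'
from station import robot
from h import *
s=robot.read_state();print(s["position"],s["wrist_force"],s["finger_gap"])
im=robot.get_image("side")[:,:,::-1]
x0,y0,w,h=205,118,90,90
cv2.imwrite("pics/f4.png",cv2.resize(im[y0:y0+h,x0:x0+w],None,fx=6,fy=6,interpolation=cv2.INTER_CUBIC))
for q in("tray_top","tray_mid","card"): print(q,[(d["score"],np.round(d["location"],4)) for d in robot.pinpoint(q,"side")[:2]])
robot.get_image("top");print([(d["score"],np.round(d["location"],4)) for d in robot.pinpoint("card","top")[:2]])
E
```

```text
[0.47283633 0.17716989 0.18436592] [ 0.05906773  0.20988896 -0.99096911] 0.5728228258286797
tray_top [(0.86, array([0.4848, 0.1771, 0.1645])), (0.69, array([ 0.5728, -0.4101,  0.0016]))]
tray_mid [(0.62, array([0.5189, 0.18  , 0.07  ]))]
card [(0.8, array([ 5.435e-01, -1.841e-01,  3.000e-04]))]
[(0.62, array([ 0.2755, -0.4701, -0.0008]))]
```

View pics/f4.png

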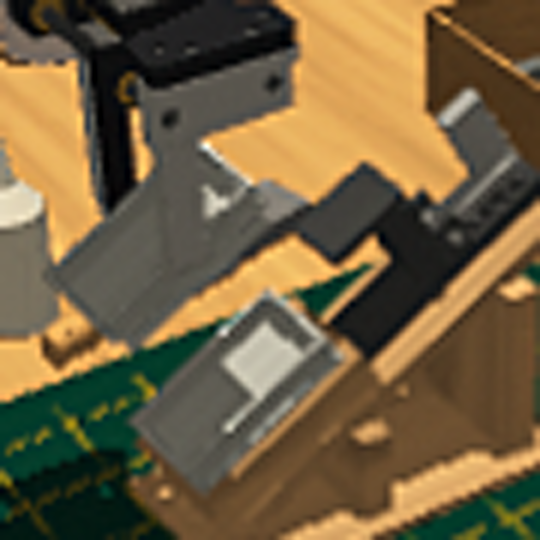

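The side view shows the top tray alone in the fingers at (180,240), the second tray home in the stand at (250,390) with its mouth visible, and the clamp back. Now I'll carry it over the card at about (0.544, -0.182).

Emit:
move_arm(commands=[[[-0.005,-0.025,0,0],[-0.015,-0.075,0,0],[-0.026,-0.13,0,0],[-0.037,-0.185,0,0],[-0.048,-0.24,0,0],[-0.059,-0.295,0,0],[-0.068,-0.34,0,0],[-0.071,-0.359,0,0]]])

```text
time: 18.95
position: [0.5439, -0.184, 0.184]
ee_rot: [3.141, -0.001, 3.139]
wrist_force: [-0.4, 0.1, -0.4]
finger_gap: 0.571
```

Emit:
move_arm(commands=[[[0,0,0.02,0],[0,0,0.05,0],[0,0,0.08,0],[0,0,0.105,0],[0,0,0.12,0],[0,0,0.128,0],[0,0,0.13,0],[0,0,0.13,0]]])

```text
time: 19.95
position: [0.5446, -0.182, 0.0556]
ee_rot: [-3.141, 0.002, -3.141]
wrist_force: [0.4, -0.1, -1.0]
finger_gap: 0.574
```

```bash
python3 - <<'E'
from station import robot
from h import *
s=robot.read_state();print(s["position"],s["wrist_force"],s["finger_gap"])
im=robot.get_image("side")[:,:,::-1]
x0,y0,w,h=280,210,100,100
cv2.imwrite("pics/f5.png",cv2.resize(im[y0:y0+h,x0:x0+w],None,fx=5,fy=5,interpolation=cv2.INTER_CUBIC))
for q in("tray_top","card"): print(q,[(d["score"],np.round(d["location"],4)) for d in robot.pinpoint(q,"side")[:2]])
E
```

```text
[ 0.54460227 -0.18195199  0.05558317] [ 0.44979714 -0.12828114 -0.9553068 ] 0.5739914027877365
tray_top [(0.86, array([ 0.5566, -0.185 ,  0.0321])), (0.3, array([0.4779, 0.0021, 0.0043]))]
card [(0.77, array([ 0.5432, -0.1861,  0.0025])), (0.2, array([ 0.555 , -0.1841,  0.0328]))]
```

View pics/f5.png

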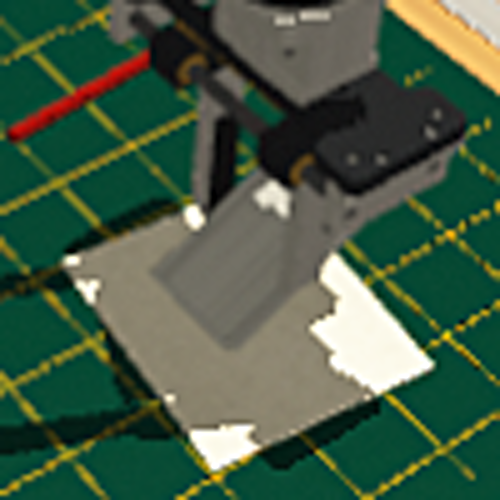

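The tray hangs over the middle of the card, still tilted, with its low edge at (225,345). I'll ease the grip and lower it so it pivots flat.

Emit:
move_arm(commands=[[[0,0,0.003,0],[0,0,0.006,0],[0,0,0.009,0],[0,0,0.011,0],[0,0,0.013,0],[0,0,0.015,0],[0,0,0.017,0],[0,0,0.019,0]]], newtons=7)

```text
time: 21.1
position: [0.5442, -0.182, 0.0359]
ee_rot: [-3.141, 0.0, -3.141]
wrist_force: [2.4, 0.1, 2.7]
finger_gap: 0.572
```

Emit:
move_arm(commands=[[[0,0,0.001,0],[0,0,0.002,0],[0,0,0.003,0],[0,0,0.004,0],[0,0,0.005,0],[0,0,0.006,0],[0,0,0.007,0],[0,0,0.008,0]]], newtons=5)

```text
time: 22.1
position: [0.544, -0.1818, 0.0276]
ee_rot: [3.142, -0.0, -3.141]
wrist_force: [0.9, -0.3, -0.3]
finger_gap: 0.578
```

```bash
python3 - <<'E'
from station import robot
from h import *
im=robot.get_image("side")[:,:,::-1]
x0,y0,w,h=280,210,100,100
cv2.imwrite("pics/f6.png",cv2.resize(im[y0:y0+h,x0:x0+w],None,fx=6,fy=6,interpolation=cv2.INTER_CUBIC))
for q in("tray_top",): print(q,[(d["score"],np.round(d["location"],4)) for d in robot.pinpoint(q,"side")[:2]])
E
```

```text
tray_top [(0.67, array([ 0.5478, -0.1847,  0.0032]))]
```

View pics/f6.png

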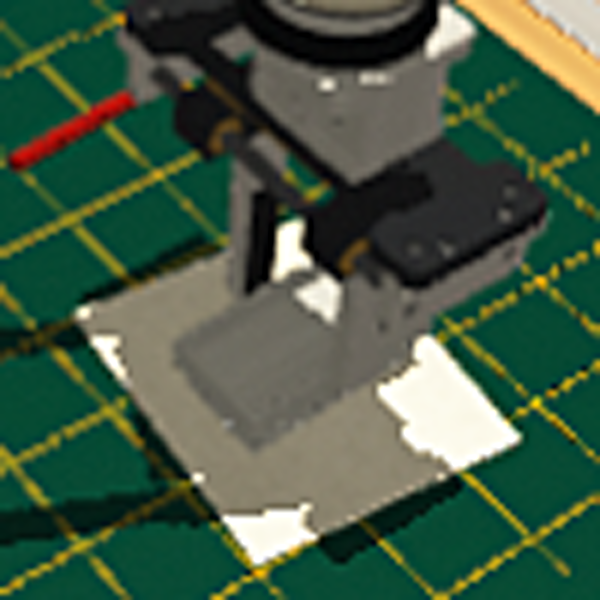

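The tray is now nearly level on the card. I'll press a little further to find the seating force.

Emit:
move_arm(commands=[[[0,0,0.0005,0],[0,0,0.001,0],[0,0,0.0015,0],[0,0,0.002,0],[0,0,0.0025,0],[0,0,0.003,0],[0,0,0.003,0],[0,0,0.003,0]]], newtons=5)

```text
time: 23.2
position: [0.544, -0.1818, 0.0252]
ee_rot: [-3.142, 0.0, -3.141]
wrist_force: [-1.9, 0.7, 5.5]
finger_gap: 0.569
```

The upward force is now 5.5 N, so it is seated. I'll release and then retreat.

Emit:
move_arm(commands=[[[0,0,0,0],[0,0,0,0],[0,0,0,0],[0,0,0,0],[0,0,0,0],[0,0,0,0],[0,0,0,0],[0,0,0,0]]], hand=-0.5)

```text
time: 24.2
position: [0.544, -0.1818, 0.0247]
ee_rot: [3.142, 0.0, -3.141]
wrist_force: [0.6, -0.9, -0.0]
finger_gap: 0.752
```

Emit:
move_arm(commands=[[[0,0,-0.01,0],[0,0,-0.03,0],[0,0,-0.06,0],[0,0,-0.1,0],[0.05,0,-0.15,0],[0.1,0,-0.18,0],[0.15,0,-0.18,0],[0.18,0,-0.18,0]]])

```text
time: 25.2
position: [0.3625, -0.1819, 0.2067]
ee_rot: [-3.139, 0.003, 3.141]
wrist_force: [0.3, -0.9, -0.1]
finger_gap: 0.748
```

```bash
python3 - <<'E'
from station import robot
from h import *
s=robot.read_state();print(s["time"],s["position"],s["wrist_force"],s["finger_gap"])
o=[]
im=robot.get_image("side")[:,:,::-1]; o.append(cv2.resize(im[210:310,280:380],None,fx=4,fy=4,interpolation=cv2.INTER_CUBIC)); o.append(cv2.resize(im[120:220,215:310],(380,400),interpolation=cv2.INTER_CUBIC))
cv2.imwrite("pics/f7.png",cv2.hconcat(o))
for c in("side","top"):
  robot.get_image(c)
  for q in("tray_top","tray_mid","card","pawl_fin"): print(c,q,[(d["score"],np.round(d["location"],4)) for d in robot.pinpoint(q,c)[:3]])
E
```

```text
25.2 [ 0.36254143 -0.18187682  0.20669866] [ 0.26754232 -0.93000154 -0.13188207] 0.7483968286034403
side tray_top [(0.74, array([ 0.547 , -0.1863,  0.0037])), (0.6, array([0.6476, 0.1828, 0.1906]))]
side tray_mid []
side card [(0.86, array([ 0.5463, -0.1826,  0.0022])), (0.67, array([0.6477, 0.1833, 0.1896]))]
side pawl_fin [(0.7, array([0.6474, 0.182 , 0.1862]))]
top tray_top [(0.57, array([ 0.5457, -0.1815,  0.0034]))]
top tray_mid []
top card [(0.76, array([ 0.5444, -0.1792,  0.0064])), (0.56, array([ 0.2744, -0.4696, -0.0007])), (0.46, array([ 7.525e-01,  3.000e-04, -7.000e-03]))]
top pawl_fin [(0.17, array([ 4.990e-01,  4.129e-01, -2.000e-04]))]
```

View pics/f7.png

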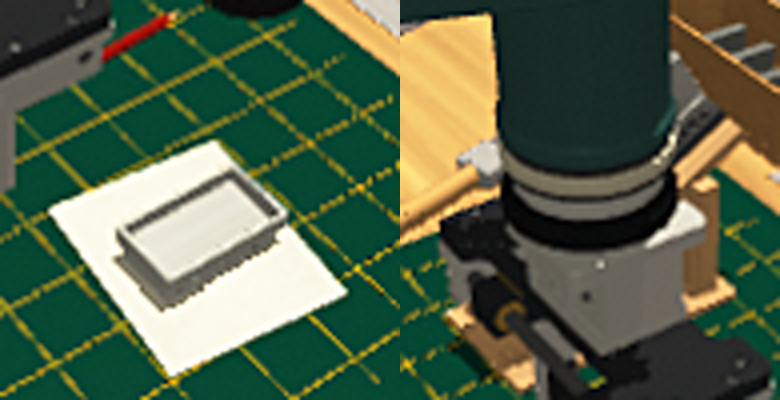

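The tray stands upright and flat in the middle of the white card. The clamp fin is still about 40 mm back. I'm handing in.

```bash
python3 -c "
from station import robot
print(robot.sign_off())"
```

```text
the job is handed in; nothing more can be done
None
```

The job is handed in at about 25 s. The top tray is on the white card, and the clamp is back against its stop. No verdict came back.

**What I did:**
- I pinched the pawl's fin, swung the pawl up and slid the clamp up the slope until the force rose to 21 N at the stop.
- I touched the top tray's floor to get its height, gripped only its band, and drew it off along the stacking axis.
- The gripper can only point straight down, so I lowered the tilted tray onto the card with a light grip. It pivoted flat and I released it once it was seated.

**Last checks:**
- **Tray:** it stands upright and flat on the card. The side camera puts its centre about 4 mm from the card's centre, the top camera about 3 mm.
- **Clamp:** the fin is about 40 mm from where it started, seen in the side camera only. The top camera found only a low-score false match.
- **Other trays:** the arm hid the stand in the final side view, and the networks did not find the second tray in either camera. The earlier picture, taken just after the top tray came off, showed it home in the stand. The lowest tray was not checked on its own.
- **Bystanders:** I did not measure them at the end. The wrist force showed no unexpected contact.
- **Disagreement:** the two cameras differed by up to 5 mm on the stand's position. I relied on the floor touch and the fin grip instead.

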